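Set the foam buildings on their foundations

TASK

Stand each of the four bare blue foam model buildings upright on the dark grey foundation slab of its own outline on the landscape board: the square tower on the square slab, the gabled house on the oblong one, the gateway on the long narrow one and the round tower on the round one, each in the middle of its slab and with its walls parallel to the slab's edges (either way round). Set them down gently rather than dropping them, let go of all of them, and leave the two finished sand-coloured buildings undisturbed where they stand.

Things in the scene. Friction and masses are not known exactly. Their poses are not given: they have to be found in the camera images.
- blue_tower: Pale blue foam square tower, 44 x 44 mm and 82 mm tall, four small corner battlements (top 8 mm), about 40 g. Origin: centre of the underside; z up. x and y along its walls.
- blue_house: Pale blue foam house, 76 mm long (x) by 50 mm wide (y); walls 42 mm high, 45 degree gable roof with its ridge along x at 67 mm. About 40 g; grip it across y by its long walls. Origin: centre of the underside; z up.
- blue_gate: Pale blue foam gateway, a wall 90 mm long (x), 34 mm thick (y), 60 mm tall, with an opening through it along y, 38 mm wide and 34 mm high, in its middle; solid from 34 to 60 mm up. About 40 g. Origin: centre of the underside; z up.
- blue_round: Pale blue foam round tower, diameter 50 mm, straight to 56 mm, then a cone to 78 mm. About 40 g. Origin: centre of the underside; z up.
- slab_square: Dark grey square foundation slab, 62 x 62 mm, 5 mm thick, x and y along its edges. Fixed, on a plywood landscape board 6 mm thick that lies on the bench. Origin: centre of its underside (6 mm above the bench), so its top is 5 mm above the origin.
- slab_oblong: Dark grey oblong foundation slab, 94 mm (x) by 68 mm (y), 5 mm thick. Fixed, on a plywood landscape board 6 mm thick that lies on the bench. Origin: centre of its underside (6 mm above the bench), so its top is 5 mm above the origin.
- slab_long: Dark grey long narrow foundation slab, 108 mm (x) by 52 mm (y), 5 mm thick. Fixed, on a plywood landscape board 6 mm thick that lies on the bench. Origin: centre of its underside (6 mm above the bench), so its top is 5 mm above the origin.
- slab_round: Dark grey round foundation slab, diameter 68 mm, 5 mm thick. Fixed, on a plywood landscape board 6 mm thick that lies on the bench. Origin: centre of its underside (6 mm above the bench), so its top is 5 mm above the origin.
- sand_house: Finished house, plastered sand colour, same shape and size as the blue house; stands among the blue buildings and is to be left alone. About 150 g. Origin: centre of the underside; z up.
- sand_round: Finished round tower, plastered sand colour, same shape and size as the blue round tower; stands among the blue buildings and is to be left alone. About 150 g. Origin: centre of the underside; z up.

How it is judged:
At the end, for the whole second after the job is handed in: Each blue building upright (0.1 rad), released, at rest on the slab of its outline, centres within 13 mm; house, gateway and square tower within 0.2 rad of parallel to the slab's edges (long side to long side); both sand-coloured buildings upright within 20 mm of their start (horizontal distance between blue_tower and slab_square below 0.013 m and angle between each of blue_tower, blue_house, blue_gate, blue_round, sand_house, sand_round's own z axis and vertical below 0.1 rad and z of blue_tower in the frame of slab_square between 0.002 and 0.009 m and linear speed of each of blue_tower, blue_house, blue_gate, blue_round below 0.02 m/s and angular speed of each of blue_tower, blue_house, blue_gate, blue_round below 0.2 rad/s and (angle between the x axis of blue_tower and the x axis of slab_square, either way round below 0.2 rad or angle between the x axis of blue_tower and the y axis of slab_square, either way round below 0.2 rad) and horizontal distance between blue_house and slab_oblong below 0.013 m and z of blue_house in the frame of slab_oblong between 0.002 and 0.009 m and angle between the x axis of blue_house and the x axis of slab_oblong, either way round below 0.2 rad and horizontal distance between blue_gate and slab_long below 0.013 m and z of blue_gate in the frame of slab_long between 0.002 and 0.009 m and angle between the x axis of blue_gate and the x axis of slab_long, either way round below 0.2 rad and horizontal distance between blue_round and slab_round below 0.013 m and z of blue_round in the frame of slab_round between 0.002 and 0.009 m and distance of each of sand_house, sand_round from where it was at the start of the episode below 0.02 m); the robot touches nothing.
It fails at once if a blue building dropped or thrown instead of set down ((contact force between the fingers and blue_tower below 0.02 N and linear speed of blue_tower above 0.7 m/s) or (contact force between the fingers and blue_house below 0.02 N and linear speed of blue_house above 0.7 m/s) or (contact force between the fingers and blue_gate below 0.02 N and linear speed of blue_gate above 0.7 m/s) or (contact force between the fingers and blue_round below 0.02 N and linear speed of blue_round above 0.7 m/s)).
It fails at once if finished sand-coloured building sand_house shifted by more than 20 mm or tipped (distance of sand_house from where it was at the start of the episode above 0.02 m or angle between sand_house's own z axis and vertical above 0.5 rad).
It fails at once if finished sand-coloured building sand_round shifted by more than 20 mm or tipped (distance of sand_round from where it was at the start of the episode above 0.02 m or angle between sand_round's own z axis and vertical above 0.5 rad).
It also fails if it takes over 125 s, if anything falls off the work surface, if the arm or the gripper's body presses on something with over 40 N, if the wrist force passes 120 N, or if a joint passes its speed limit or range.

ROBOT

A 6-joint arm with a two-finger parallel gripper is mounted at the origin on the work surface. World frame = base frame: x ahead of the robot, y to its left, z up, the work surface at z = 0. Lengths are in m, angles in rad, forces in N, time in s.
With the tool pointing down it reaches from about 0.325 to 0.85 m from the base axis. Payload 15.5 kg.
Tool frame: the origin (TCP) lies midway between the tips of the shut fingers; the grasp point (between the pads) lies 19 mm behind it; z points along the fingers, y is the line along which they close (so a half turn about z gives the same grasp; the last joint's range is limited). The gripper opens to 91 mm and grips with 3 to 60 N. Pads are 32 mm wide; open, the fingers measure 118 mm over their backs; the gripper's body (76 mm by 178 mm) begins 60 mm behind the grasp point.
Start: joints at [-0.096, 0.494, 1.345, -0, 1.302, -0.096], TCP at [0.625, 0, 0.214] pointing down, gripper open.
Joint ranges: [-2.91, 2.91], [-0.82, 2.16], [0.22, 2.67], [-1.22, 4.37], [0.12, 2.79], [-3.08, 3.08]. Speed limits (rad/s): [1.89, 1.89, 2.57, 3.01, 3.01, 3.01].

INTERFACE

Orientations are given as a unit quaternion [w, x, y, z].
In Python, from workcell import observe, capture, sign_off gives the robot as it stands.
- The arm moves only by the shell command python3 -m jog 'ROWS'. ROWS is text: rows parted by semicolons, each of 5 numbers parted by spaces: the opening, from 0 (shut) to 1 (fully open), then the shift along the tool's x, y, z in units of 200 mm (1.0 is 200 mm), then the turn about the tool's z in units of 360 degrees (1.0 is 360 degrees). In form: hand tx ty tz twist; .... A call has 1 to 20 rows; each row shifts and turns the commanded pose from where the row before left it, along the tool's axes as they then stand; what a row does not reach is not made up. A row lasts 1/12 s, in which the tool goes at most 41.7 mm and 7.16 degrees, less where a joint would pass 70% of its speed; a pose out of reach is approached as far as the arm can. A call with a number of a shift or a turn outside -1 to 1 is refused whole. A call with a gripper value outside its range is refused whole. The fingers move at their own pace and stop on an object; the grip force is fixed at half the most. Time passes only in rows, so rows that do not move let the fingers close. It gives the time, the measured TCP pose, the force, the opening and the grip force at its end, in the units of the state.
- observe(): the state, without advancing time (a new reading comes with each control period).
- capture(name): name is "scene" or "side" or "wrist"; returns a dict with "img" (480x640x3 uint8, red, green, blue), "vertical_fov" (degrees; the focal length in pixels is half the picture's height over the tangent of half this angle, whatever the lens; pixels are square), "cx", "cy" (the principal point, pixels), "extrinsics" (4x4, takes a point from camera to world coordinates). Camera axes: x right, y up, looking along -z (the intrinsics and any distortion apply to the point x, -y, -z); pixel columns grow to the right and rows downward; lengths in m; the calibration is good to about 2 mm. A picture is of the moment at which its call begins. There is no depth.
- sign_off(): hands the job in; it is judged then, once.
The state is a dict: "t": time; "qpos": joint angles; "qd": joint speeds; "tau": joint torques, N m; "eef_pos": TCP position; "eef_rot": TCP orientation; "force": force on the tool from outside, world axes, zero at the start; "moment": the same for the moment, N m; "gripper_width": finger opening in m; "gripper_force": force on a finger pad.
Only numpy, scipy, OpenCV 4.12 (cv2) and the standard library are available. Lean on these libraries where they do the work, as an engineer would, in place of code of your own. Each camera call takes 0.05 s, during which the arm holds its last target. There are 200 camera calls.

## Working session

There is one attempt and no reset: what is moved stays moved. The work goes in short steps, Python scripts to look and compute and a shell command to move; the robot and the scene stay as the last step left them, time stands still between calls to the robot, and variables do not carry over. Pictures are saved under pics/ and viewed, at most 14 in all, crops included, and the job is handed in when it is done.

```bash
mkdir -p pics; ls; python3 - <<'E'
from workcell import observe,capture
import cv2,numpy as np
s=observe();print({k:np.round(v,3) for k,v in s.items()})
for n in("scene","side"):
    c=capture(n);cv2.imwrite(f"pics/{n}0.png",c["img"][:,:,::-1]);print(n,c["vertical_fov"],c["cx"],c["cy"],np.round(c["extrinsics"],3).tolist(),[k for k in c])
E
```

```text
pics
{'t': np.float64(0.0), 'qpos': array([-0.095,  0.494,  1.346,  0.   ,  1.302, -0.096]), 'qd': array([ 0.002, -0.001,  0.001, -0.   ,  0.001,  0.   ]), 'tau': array([-1.0000e-03, -8.7881e+01, -3.8186e+01,  7.1000e-02,  5.3000e-02,
       -0.0000e+00]), 'eef_pos': array([0.625, 0.   , 0.213]), 'eef_rot': array([-0.   ,  0.707,  0.707, -0.   ]), 'force': array([ 0.524, -0.221, -0.4  ]), 'moment': array([-0.055,  0.034, -0.019]), 'gripper_force': np.float64(0.0), 'gripper_width': np.float64(0.091)}
scene 52.50123899659299 318.9519524183411 246.96417679720375 [[0.096, -0.641, 0.761, 1.365], [0.995, 0.051, -0.083, -0.142], [0.014, 0.766, 0.643, 0.764], [0.0, 0.0, 0.0, 1.0]] ['img', 'vertical_fov', 'cx', 'cy', 'extrinsics']
side 48.3423408915734 318.9658217385401 239.15604305406015 [[0.998, 0.049, -0.048, 0.462], [-0.069, 0.687, -0.723, -0.766], [-0.003, 0.725, 0.689, 0.744], [0.0, 0.0, 0.0, 1.0]] ['img', 'vertical_fov', 'cx', 'cy', 'extrinsics']
```

View pics/scene0.png

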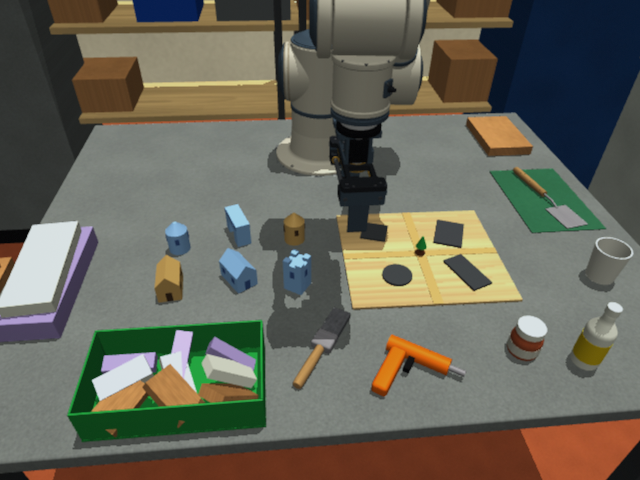

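View pics/side0.png

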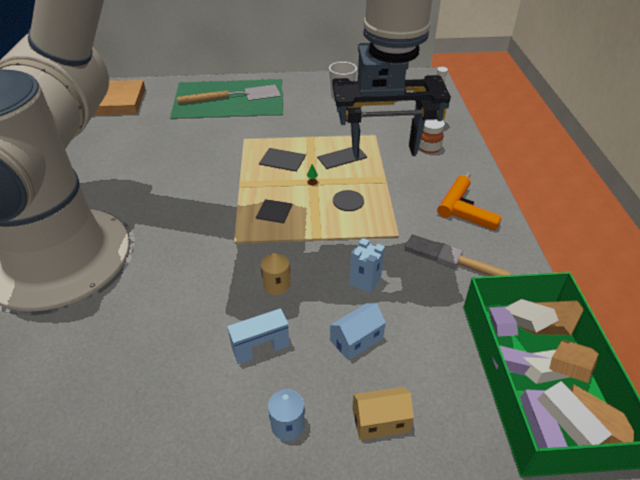

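The scene view shows six buildings on the left: blue round (177,237), gate (238,225), house (238,270), tower (297,272), sand round (293,228) and sand house (169,279). The slabs are square (373,231), oblong (449,233), round (397,274) and long (467,272). The side view shows the same layout. Next I'll write the helpers and get a first measurement.

```bash
cat > h.py <<'E'
from workcell import observe,capture
import cv2,numpy as np
from scipy.spatial.transform import Rotation as Rn
def cast(c,px,z):
    px=np.atleast_2d(px).astype(float);f=240/np.tan(np.radians(c["vertical_fov"])/2)
    d=np.c_[(px[:,0]-c["cx"])/f,-(px[:,1]-c["cy"])/f,-np.ones(len(px))]
    E=np.array(c["extrinsics"]);d=d@E[:3,:3].T;o=E[:3,3]
    return (o+d*((z-o[2])/d[:,2])[:,None])[:,:2]
def rot():
    s=observe();q=s["eef_rot"];return s,Rn.from_quat([q[1],q[2],q[3],q[0]]).as_matrix()
def go(xy,z,yaw=None):
    """shift in tool units; yaw = wanted world angle of closing line (tool y), mod 180"""
    s,R=rot();d=R.T@(np.r_[xy,z]-s["eef_pos"])/0.2
    y=np.arctan2(R[1,1],R[0,1]);t=0
    if yaw is not None: t=-((yaw-y+np.pi/2)%np.pi-np.pi/2)/(2*np.pi)  # tool z is down
    print("t",round(float(s["t"]),2),"eef",np.round(s["eef_pos"],4),"yaw deg",round(np.degrees(y),1),"q6",round(s["qpos"][5],2),"shift",np.round(d,3),"twist",round(t,4))
def contours(m,amin):
    m=cv2.morphologyEx(m.astype(np.uint8)*255,cv2.MORPH_OPEN,np.ones((3,3)))
    return [k for k in cv2.findContours(m,cv2.RETR_EXTERNAL,cv2.CHAIN_APPROX_NONE)[0] if cv2.contourArea(k)>amin]
def hsv(c): return cv2.cvtColor(c["img"],cv2.COLOR_RGB2HSV).astype(int)
def blue(c):
    h=hsv(c);return (h[...,0]>95)&(h[...,0]<118)&(h[...,1]>60)&(h[...,2]>60)
def dark(c):
    h=hsv(c);return (h[...,2]<75)&(h[...,1]<90)
def rect(c,k,z):
    P=cast(c,k[:,0,:],z)*1000
    (x,y),(w,h),a=cv2.minAreaRect(P.astype(np.float32))
    if w<h: w,h,a=h,w,a+90
    return np.round([x,y,w,h,(a+90)%180-90],1)   # mm, long side angle
E
python3 - <<'E'
from h import *
for n in("scene","side","wrist"):
    c=capture(n)
    if n=="wrist": cv2.imwrite("pics/w0.png",c["img"][:,:,::-1]);print(np.round(c["extrinsics"],3).tolist(),c["vertical_fov"])
    print(n)
    for k in contours(blue(c),100):
        p=cv2.boundingRect(k);r=rect(c,k,.03)
        if r[0]<900 and r[0]>200: print(" blue",p,r)
    for k in contours(dark(c),100):
        r=rect(c,k,.011)
        if 45<r[2]<130 and r[0]>300: print(" dark",cv2.boundingRect(k),r)
E
```

```text
scene
 blue (283, 249, 28, 46) [ 573.3 -105.4  146.2   61.4   -4.7]
 blue (219, 248, 38, 45) [ 555.3 -241.   141.9   69.    32.6]
 blue (165, 222, 25, 33) [ 434.7 -380.9  130.4   51.    14.4]
 blue (225, 205, 26, 42) [ 393.4 -239.5  168.    52.4   18.8]
 dark (608, 443, 32, 37) [1051.7  396.4   98.    29.9  -58.2]
 dark (567, 358, 25, 19) [865.3 401.9  48.   29.2  37.8]
 dark (269, 327, 29, 21) [ 745.2 -142.4   53.    45.3  -66.3]
 dark (321, 308, 29, 35) [717.2 -35.7  87.1  48.5 -30.2]
 dark (58, 299, 16, 34) [ 648.5 -581.9   90.4   12.    -0.9]
 dark (383, 265, 28, 21) [585.5 120.3  67.8  60.8 -13.7]
 dark (445, 256, 45, 34) [588.5 282.6 107.6  52.   21.2]
 dark (266, 231, 24, 22) [ 448.5 -146.3   84.3   48.3   15.9]
 dark (434, 221, 29, 26) [446.8 283.3  94.4  64.4 -21.5]
side
 blue (269, 390, 35, 51) [ 438.2 -378.3   78.    49.9   87.3]
 blue (232, 325, 57, 38) [ 404.5 -252.2   96.6   42.8   18.9]
 blue (331, 303, 54, 56) [ 564.6 -234.   109.4   71.3   33. ]
 blue (350, 249, 34, 43) [590.  -99.9 107.9  58.9  76.7]
 dark (405, 247, 33, 14) [705.6 -50.7  66.1  13.9 -30.9]
 dark (257, 200, 34, 23) [423.8  97.7  62.4  60.4  72.1]
[[1.0, -0.0, 0.002, 0.625], [-0.0, 0.959, 0.282, 0.08], [-0.002, -0.282, 0.959, 0.384], [0.0, 0.0, 0.0, 1.0]] 69.13097617013202
wrist
 blue (225, 362, 74, 49) [ 5.569e+02 -2.119e+02  9.110e+01  6.930e+01  1.000e-01]
 blue (258, 276, 54, 49) [590.3 -96.4  60.6  57.2  -3.8]
 dark (265, 408, 69, 25) [ 601.2 -280.1   88.6   38.6   -4. ]
```

View pics/w0.png

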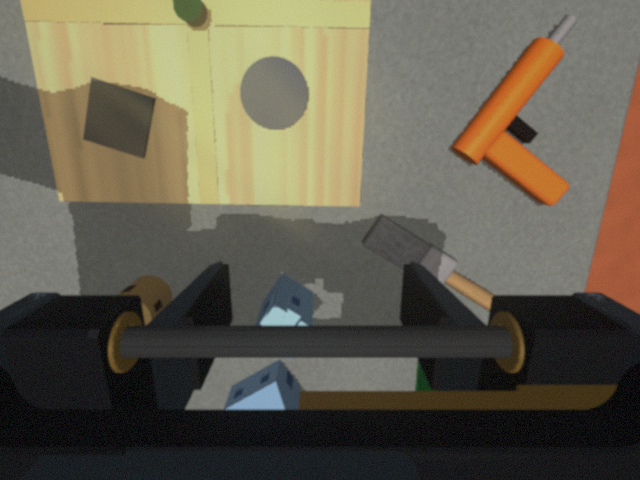

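The wrist camera looks along tool +x, which is world +y. I can see the square slab (120,118), the round slab (274,93), the tower (287,300) and the house (265,387). I'll rise to view the slabs, then move to the -y side to view the buildings.

```bash
python3 -m jog '1 0 -0.16 -0.18 0;1 0 -0.16 -0.18 0;1 0 -0.16 -0.18 0;1 0 -0.15 -0.18 0;1 0 0 0 0;1 0 0 0 0'; cat > slabs.py <<'E'
from h import *
import sys
c=capture("wrist");cv2.imwrite(f"pics/{sys.argv[1]}.png",c["img"][:,:,::-1])
h=hsv(c)
for k in contours((h[...,1]<75),300):
    r=rect(c,k,.011);p=cv2.boundingRect(k)
    if 45<r[2]<130 and 350<r[0]<700 and 40<r[1]<360: print(p,r)
E
python3 slabs.py slab1
python3 -m jog '1 -0.2 0 0 0;1 -0.2 0 0 0;1 -0.2 0 0 0;1 -0.2 0 0 0;1 -0.2 0 0 0;1 -0.2 0 0 0;1 -0.2 0 0 0;1 -0.2 0 0 0;1 -0.2 0 0 0;1 -0.2 0 0 0;1 -0.1 0 0 0;1 0 0 0 0;1 0 0 0 0;1 0 0 0 0'
python3 - <<'E'
from h import *
c=capture("wrist");cv2.imwrite("pics/bl1.png",c["img"][:,:,::-1]);np.save("bl1.npy",c,allow_pickle=True)
for k in contours(blue(c),200): print(cv2.boundingRect(k),rect(c,k,.04))
E
```

```text
t: 0.75
eef_pos: [0.5151, -0.0, 0.3415]
eef_rot: [0.002, 0.707, 0.707, 0.001]
force: [-0.0, -1.4, 0.3]
gripper_width: 0.0914
gripper_force: 0.0
(220, 93, 56, 59) [422.4  96.8  63.8  63.  -17.7]
t: 1.97
eef_pos: [0.5154, -0.4196, 0.3378]
eef_rot: [-0.001, 0.707, 0.707, 0.0]
force: [-0.4, 1.3, -0.0]
gripper_width: 0.0913
gripper_force: 0.0
(239, 150, 40, 37) [ 438.1 -378.8   49.7   44.8  -29.8]
(175, 18, 84, 61) [ 395.  -240.7   96.5   45.1   19.3]
(316, 8, 74, 77) [ 560.3 -235.7   86.6   52.2   32.4]
```

View pics/slab1.png

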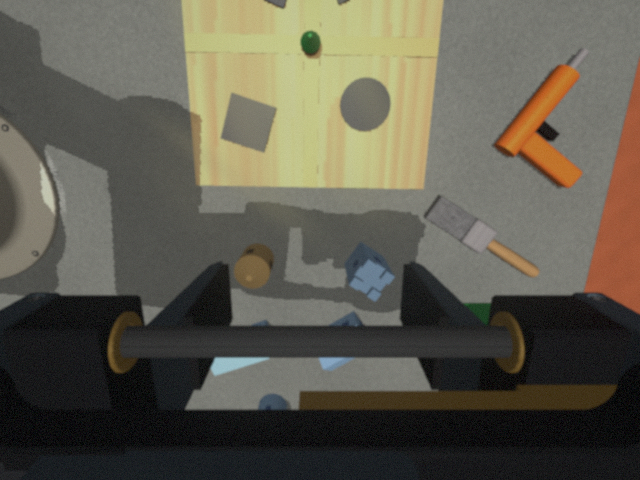

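View pics/bl1.png

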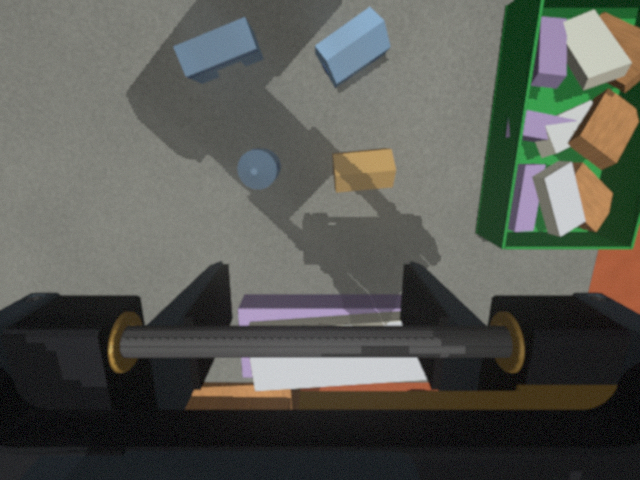

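The wrist view shows the round tower (258,170), gate (216,48), house (352,46) and sand house (364,170). The slab view shows the square slab (249,122), the round slab (365,104) and the tower top (372,279). For each building I'll fix the position from the silhouette edge farthest from the camera, projected at top height.

```bash
cat >> h.py <<'E'
def far(c,k,z,a,L,W):
    """centre from the far-from-camera silhouette edges at plane z, long side at angle a deg"""
    P=cast(c,k[:,0,:],z)*1000;o=np.array(c["extrinsics"])[:2,3]*1000
    u=np.array([np.cos(np.radians(a)),np.sin(np.radians(a))]);v=np.array([-u[1],u[0]]);r=[]
    for ax,s in((u,L),(v,W)):
        q=P@ax; lo,hi=np.percentile(q,[1,99]); r.append(hi-s/2 if (lo+hi)/2>o@ax else lo+s/2)
    return np.round(r[0]*u+r[1]*v,1)
E
python3 - <<'E'
from h import *
c=np.load("bl1.npy",allow_pickle=True).item()
K=contours(blue(c),200)
print("apex",cast(c,[[254,171]],.078)*1000)
for k in K:
    x=cv2.boundingRect(k)[0]
    if x==239: print("round",far(c,k,.056,0,50,50))
    if x==175:
        for a in(17,19,21):print("gate",far(c,k,.06,a,90,34))
    if x==316:
        for a in (30,33,36):print("house ridge",far(c,k,.067,a,76,0),"eave",far(c,k,.042,a,76,50))
h=hsv(c)
for k in contours((h[...,0]>10)&(h[...,0]<25)&(h[...,1]>90),300): print("sand",cv2.boundingRect(k),rect(c,k,.04))
go([.437,-.379],.016)
E
```

```text
apex [[ 439.02761412 -380.62824991]]
round [ 441.  -376.9]
gate [ 397.1 -239.8]
gate [ 397.6 -240.9]
gate [ 397.2 -240.3]
house ridge [ 546.8 -218.5] eave [ 562.9 -232.2]
house ridge [ 546.3 -219.7] eave [ 563.5 -232.7]
house ridge [ 544.4 -219. ] eave [ 562.5 -231.1]
sand (186, 383, 431, 28) [ 6.482e+02 -7.435e+02  6.935e+02  5.240e+01  1.000e-01]
sand (491, 312, 35, 62) [ 810.6 -644.3  114.    47.5  -76.7]
sand (107, 311, 35, 63) [ 217.2 -645.   114.9   47.1   75.5]
sand (574, 163, 39, 69) [ 891.2 -416.   103.7   43.9  -71.3]
sand (333, 149, 63, 43) [ 578.7 -382.7   80.8   50.2    5.3]
sand (570, 90, 69, 79) [ 886.9 -333.    85.1   72.2   68.8]
sand (601, 13, 39, 79) [ 886.5 -239.    97.6   39.7  -67.5]
t 2.02 eef [ 0.5155 -0.4192  0.3383] yaw deg 0.0 q6 -0.77 shift [ 0.199 -0.391  1.612] twist 0
```

```bash
python3 -m jog '1 0.1 -0.19 0.18 0;1 0.1 -0.19 0.18 0;1 0 0 0.2 0;1 0 0 0.2 0;1 0 0 0.2 0;1 0 0 0.2 0;1 0 0 0.2 0;1 0 0 0.1 0;1 0 0 0 0;1 0 0 0 0'; python3 -c "
from h import *
go([.439,-.379],.016)"
```

```text
t: 2.85
eef_pos: [0.4588, -0.3892, 0.0657]
eef_rot: [-0.001, 0.707, 0.707, 0.0]
force: [0.3, -0.0, 1.0]
gripper_width: 0.0912
gripper_force: 0.0
t 2.85 eef [ 0.4588 -0.3892  0.0657] yaw deg 0.1 q6 -0.8 shift [ 0.051 -0.099  0.249] twist 0
```

```bash
python3 -m jog '1 0.05 -0.1 0 0;1 0 0 0 0;1 0 0 0.13 0;1 0 0 0.12 0;0 0 0 0 0;0 0 0 0 0;0 0 0 0 0;0 0 0 0 0;0 0 0 0 0;0 0 0 0 0;0 0 0 0 0;0 0 0 0 0'
```

```text
t: 3.85
eef_pos: [0.4391, -0.3805, 0.0165]
eef_rot: [0.001, 0.707, 0.707, 0.0]
force: [-0.2, 1.8, 8.8]
gripper_width: 0.0496
gripper_force: 30.0
```

```bash
python3 -m jog '0 0 0 -0.1 0;0 0 0 -0.2 0;0 0 0 -0.2 0;0 0 0 -0.2 0;0 0.18 0.04 -0.02 0;0 0.18 0.05 -0.05 0;0 0.18 0.05 -0.05 0;0 0.18 0.05 -0.05 0;0 0.18 0.05 -0.05 0;0 0.18 0.05 -0.05 0;0 0.18 0.05 -0.05 0;0 0.18 0.05 0 0;0 0.18 0.05 0 0;0 0.1 0.05 0 0;0 0 0 0 0;0 0 0 0 0;0 0 0 0 0'; cat > slabs.py <<'E'
from h import *
import sys
c=capture("wrist");cv2.imwrite(f"pics/{sys.argv[1]}.png",c["img"][:,:,::-1]);np.save(sys.argv[1]+".npy",c,allow_pickle=True)
h=hsv(c)
for n,m in(("sat",h[...,1]<75),("dark",h[...,2]<90)):
  for k in contours(m,300):
    r=rect(c,k,.011);p=cv2.boundingRect(k)
    if 45<r[2]<130 and 350<r[0]<700 and 40<r[1]<360: print(n,p,r)
E
python3 slabs.py slab2
```

```text
t: 5.27
eef_pos: [0.5365, -0.0365, 0.2198]
eef_rot: [-0.0, 0.707, 0.707, -0.0]
force: [-0.6, -0.1, -1.3]
gripper_width: 0.0496
gripper_force: 30.0
sat (168, 37, 73, 84) [423.   96.7  63.3  62.1 -17.7]
sat (300, 13, 9, 125) [524.8  98.6 113.8   7.9  88.2]
dark (168, 68, 55, 51) [416.7  84.4  56.9  33.8 -17.5]
```

View pics/slab2.png

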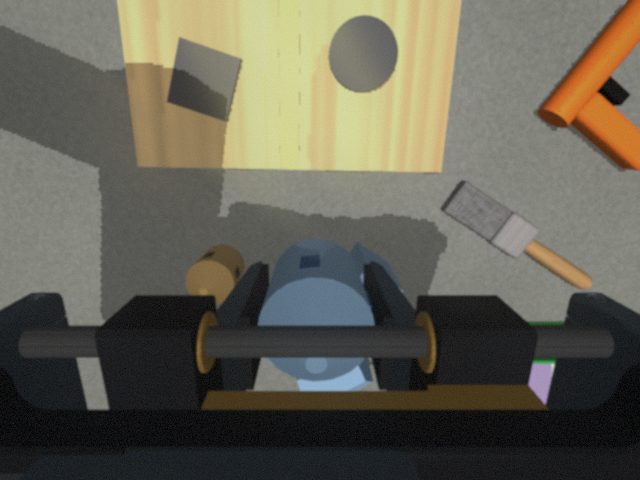

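The round tower is held upright. The round slab sits at about (363,54) and the square slab at (205,80).

```bash
python3 - <<'E'
from h import *
c=np.load("slab2.npy",allow_pickle=True).item()
h=hsv(c);g=h[...,1][10:100,310:420]
print(np.median(h[45:60,355:370],axis=(0,1)),np.median(h[45:60,410:430],axis=(0,1)))
m=np.zeros((480,640),bool);m[5:105,315:415]=h[5:105,315:415,2]<150
for k in contours(m,300): print(cv2.boundingRect(k),rect(c,k,.011),(cast(c,k[:,0],.011).max(0)+cast(c,k[:,0],.011).min(0))/2)
go([.585,.121],.027)
E
```

```text
[ 26.  23. 119.] [ 23.  92. 211.]
(329, 16, 69, 76) [582.3 119.7  66.9  66.5  -0. ] [0.5822682  0.11970022]
t 5.32 eef [ 0.5364 -0.0369  0.2198] yaw deg -0.0 q6 -0.18 shift [0.79  0.243 0.964] twist 0
```

```bash
python3 -m jog '0 0.19 0.06 0 0;0 0.19 0.06 0 0;0 0.19 0.06 0 0;0 0.19 0.05 0 0;0 0.02 0 0 0;0 0 0 0.2 0;0 0 0 0.2 0;0 0 0 0.2 0;0 0 0 0.15 0;0 0 0 0.1 0;0 0 0 0.05 0;0 0 0 0.03 0;0 0 0 0.02 0;0 0 0 0 0'; python3 -c "
from h import *
go([.583,.120],.0275)"
```

```text
t: 6.48
eef_pos: [0.5832, 0.1194, 0.0302]
eef_rot: [0.0, 0.707, 0.707, 0.0]
force: [0.7, -0.4, -0.5]
gripper_width: 0.0495
gripper_force: 30.0
t 6.48 eef [0.5832 0.1194 0.0302] yaw deg -0.0 q6 0.1 shift [ 0.003 -0.001  0.014] twist 0
```

```bash
python3 -m jog '0 0 0 0.014 0;0 0 0 0 0;0 0 0 0 0;1 0 0 0 0;1 0 0 0 0;1 0 0 0 0;1 0 0 0 0;1 0 0 -0.1 0;1 0 0 -0.2 0;1 0 0 -0.2 0;1 0 0 -0.2 0'; python3 -m jog '1 -0.19 0 -0.06 0;1 -0.19 0 -0.06 0;1 -0.19 0 -0.06 0;1 -0.19 0 -0.06 0;1 -0.19 0 -0.06 0;1 -0.2 0 -0.03 0;1 -0.2 0 0 0;1 -0.2 0 0 0;1 -0.2 0 0 0;1 -0.2 0 0 0;1 -0.2 0 0 0;1 -0.2 0 0 0;1 -0.2 0 0 0;1 -0.15 0 0 0;1 0 0 0 0;1 0 0 0 0;1 0 0 0 0' | head -3; python3 - <<'E'
from h import *
c=capture("wrist");cv2.imwrite("pics/bl2.png",c["img"][:,:,::-1]);np.save("bl2.npy",c,allow_pickle=True)
for k in contours(blue(c),200): print(cv2.boundingRect(k),rect(c,k,.06))
print(np.array(c["extrinsics"])[:3,3])
c=capture("scene");cv2.imwrite("pics/s2.png",cv2.resize(c["img"][180:320,140:540,::-1],(800,280)))
E
```

```text
t: 7.4
eef_pos: [0.5822, 0.1197, 0.1685]
eef_rot: [-0.0, 0.707, 0.707, -0.0]
force: [1.4, 0.1, -0.6]
gripper_width: 0.0911
gripper_force: 0.0
t: 8.82
eef_pos: [0.5826, -0.4197, 0.2327]
eef_rot: [-0.0, 0.707, 0.707, 0.0]
(242, 0, 97, 69) [ 561.9 -243.5   74.3   54.1   32.6]
(55, 0, 125, 68) [ 407.2 -248.   102.9   53.4   19.2]
[ 0.58252454 -0.34032206  0.40352877]
```

View pics/bl2.png

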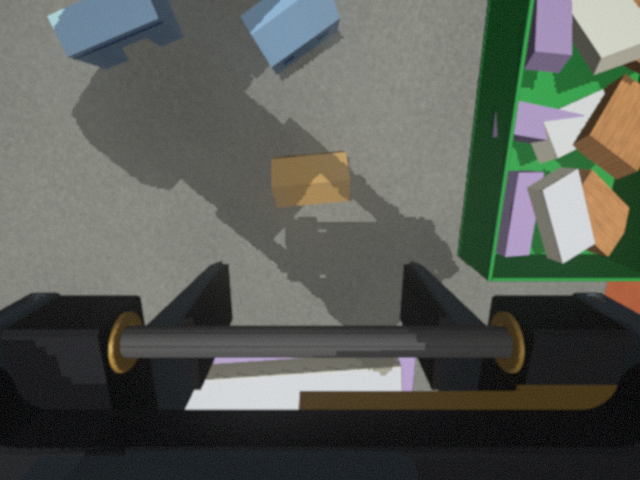

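View pics/s2.png

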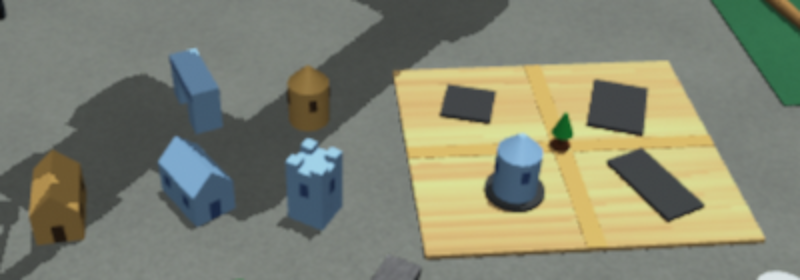

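The round tower stands on its slab, with a rim visible all round. Next is the house, at about (558,-236) mm and 33°.

```bash
python3 -c "
from h import *
go([.558,-.2365],.010,np.radians(-57))"
```

```text
t 8.92 eef [ 0.583  -0.419   0.2332] yaw deg 0.1 q6 -0.71 shift [ 0.912 -0.124  1.116] twist 0.1585
```

```bash
python3 -m jog '1 0.19 -0.025 0 0;1 0.19 -0.025 0 0;1 0.19 -0.025 0 0;1 0.19 -0.025 0 0;1 0.15 -0.025 0 0;1 0 0 0.05 0.0198;1 0 0 0.05 0.0198;1 0 0 0.05 0.0198;1 0 0 0.05 0.0198;1 0 0 0.05 0.0198;1 0 0 0.05 0.0198;1 0 0 0.05 0.0198;1 0 0 0.05 0.0198;1 0 0 0 0;1 0 0 0 0'; python3 -c "
from h import *
go([.558,-.2365],.010,np.radians(-57))"
```

```text
t: 10.17
eef_pos: [0.5576, -0.2373, 0.1532]
eef_rot: [-0.0, 0.958, 0.286, -0.0]
force: [-0.1, -0.4, 0.9]
gripper_width: 0.0912
gripper_force: 0.0
t 10.17 eef [ 0.5576 -0.2373  0.1532] yaw deg -56.7 q6 0.49 shift [ 0.004 -0.002  0.716] twist 0.0008
```

```bash
python3 -m jog '1 0 0 0.18 0;1 0 0 0.18 0;1 0 0 0.16 0;1 0 0 0.12 0;1 0 0 0.07 0;1 0 0 0 0;0 0 0 0 0;0 0 0 0 0;0 0 0 0 0;0 0 0 0 0;0 0 0 0 0;0 0 0 0 0;0 0 0 0 0;0 0 0 0 0'; python3 - <<'E'
from h import *
go([.558,-.2365],.16,np.radians(-57))
c=capture("side");cv2.imwrite("pics/sd1.png",cv2.resize(c["img"][200:440,200:420,::-1],(550,600)))
E
```

```text
t: 11.33
eef_pos: [0.5579, -0.2384, 0.0114]
eef_rot: [0.0, 0.959, 0.284, 0.0]
force: [-1.4, 0.8, 6.4]
gripper_width: 0.05
gripper_force: 30.0
t 11.33 eef [ 0.5579 -0.2384  0.0114] yaw deg -57.0 q6 0.49 shift [ 0.006 -0.007 -0.743] twist -0.0001
```

View pics/sd1.png

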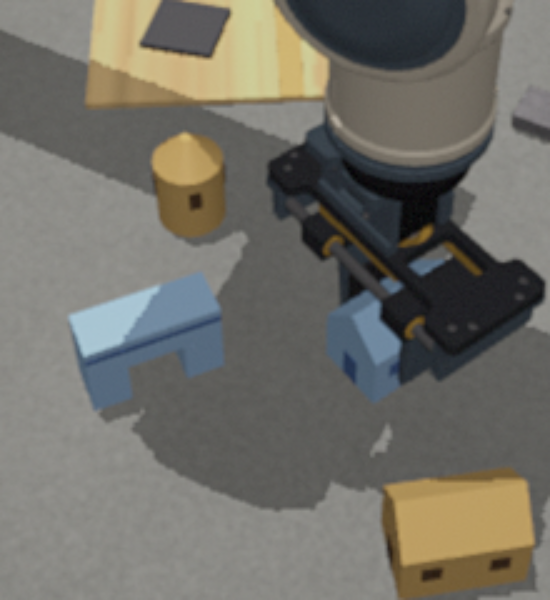

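The gripper has the house across its long walls, 50 mm apart, with nothing else touched. Now I'll lift it and turn it to the slab's angle.

```bash
python3 -m jog '0 0 0 -0.1 0;0 0 0 -0.15 0;0 0 0 -0.18 0;0 0 0 -0.08 0.019;0 0 0 -0.08 0.019;0 0 0 -0.08 0.019;0 0 0 -0.08 0.019;0 0 0 0 0.019;0 0 0 0 0.019;0 0 0 0 0.019;0 0 0 0 0.0185;0 0 0 0 0;0 0 0 0 0'; python3 -c "
from h import *
go([.446,.283],.0225,np.radians(68.5))"
```

```text
t: 12.47
eef_pos: [0.5577, -0.2382, 0.161]
eef_rot: [-0.0, 0.983, -0.185, -0.0]
force: [0.1, -0.5, -1.0]
gripper_width: 0.0498
gripper_force: 30.0
t 12.47 eef [ 0.5577 -0.2382  0.161 ] yaw deg -111.3 q6 1.44 shift [-1.469 -2.224  0.693] twist 0.0004
```

```bash
python3 -m jog '0 -0.105 -0.159 0 0;0 -0.105 -0.159 0 0;0 -0.105 -0.159 0 0;0 -0.105 -0.159 0 0;0 -0.105 -0.159 0 0;0 -0.105 -0.159 0 0;0 -0.105 -0.159 0 0;0 -0.105 -0.159 0 0;0 -0.105 -0.159 0 0;0 -0.105 -0.159 0 0;0 -0.105 -0.159 0 0;0 -0.105 -0.159 0 0;0 -0.105 -0.159 0 0;0 -0.105 -0.159 0 0;0 0 0 0 0;0 0 0 0.2 0;0 0 0 0.2 0;0 0 0 0.1 0;0 0 0 0 0'; python3 - <<'E'
from h import *
go([.446,.283],.0225,np.radians(68.5))
c=capture("scene");cv2.imwrite("pics/s3.png",cv2.resize(c["img"][180:320,340:540,::-1],(800,560)))
E
```

```text
t: 14.05
eef_pos: [0.4456, 0.2827, 0.0574]
eef_rot: [0.002, 0.983, -0.185, -0.003]
force: [-1.5, -1.3, 0.2]
gripper_width: 0.0496
gripper_force: 30.0
t 14.05 eef [0.4456 0.2827 0.0574] yaw deg -111.3 q6 2.4 shift [ 0.002 -0.003  0.174] twist 0.0005
```

View pics/s3.png

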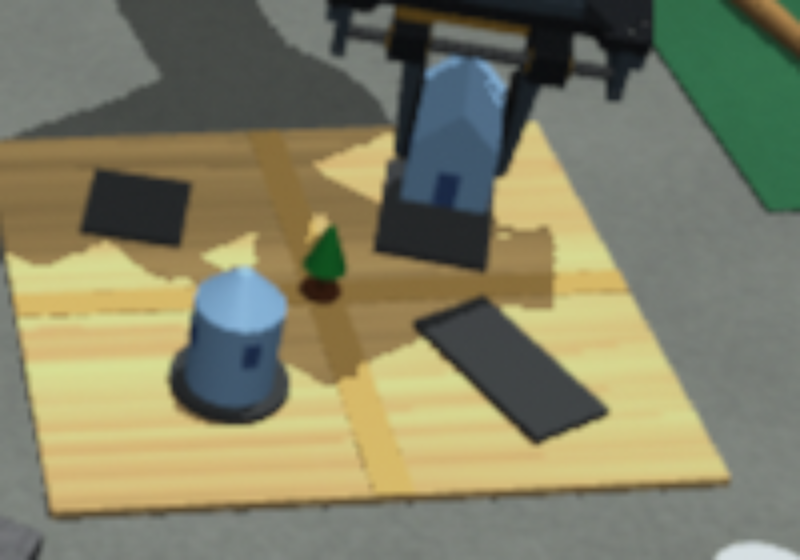

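The house is over the oblong slab. Its front base edge runs from crop (402,196) to (492,214), and the slab's front edge from (378,250) to (485,268). I'll check the offset along the slab from these.

```bash
python3 - <<'E'
from h import *
c=capture("scene")
px=lambda a:[[340+x/4,180+y/4] for x,y in a]
b=cast(c,px([(402,196),(492,214)]),.046)*1000; s=cast(c,px([(378,249),(487,268)]),.011)*1000
u=np.array([np.cos(np.radians(-21.5)),np.sin(np.radians(-21.5))])
print(b,s,"house ctr",b.mean(0)-38*u,"slab ctr",s.mean(0)-47*u)
E
```

```text
[[472.27101898 249.43007843]
 [493.60121728 298.27348112]] [[479.21695756 238.61771264]
 [502.17996629 299.6976572 ]] house ctr [447.58025054 287.77882639] slab ctr [446.96883623 286.38324258]
```

The offset is under 2 mm, so I'll lower it and let go.

```bash
python3 -m jog '0 0 0 0.07 0;0 0 0 0.05 0;0 0 0 0.03 0;0 0 0 0.015 0;0 0 0 0.008 0;0 0 0 0 0;0 0 0 0 0;1 0 0 0 0;1 0 0 0 0;1 0 0 0 0;1 0 0 0 0;1 0 0 -0.1 0;1 0 0 -0.2 0;1 0 0 -0.2 0;1 0 0 -0.2 0'; python3 - <<'E'
from h import *
c=capture("scene")
go([.397,-.32],.26,0)
go([.397,-.2405],.034,np.radians(109))
E
```

```text
t: 15.4
eef_pos: [0.4474, 0.2836, 0.168]
eef_rot: [0.0, 0.982, -0.187, -0.0]
force: [0.6, 0.4, -0.2]
gripper_width: 0.0915
gripper_force: 0.0
t 15.45 eef [0.4505 0.2852 0.1753] yaw deg -111.6 q6 2.4 shift [ 0.865  2.91  -0.437] twist 0.1901
t 15.45 eef [0.4505 0.2852 0.1753] yaw deg -111.6 q6 2.4 shift [0.713 2.547 0.695] twist -0.1126
```

```bash
python3 -m jog '1 0 0 0 -0.0188;1 0 0 0 -0.0188;1 0 0 0 -0.0188;1 0 0 0 -0.0188;1 0 0 0 -0.0188;1 0 0 0 -0.0188;1 0 0 0 0'; python3 - <<'E'
from h import *
go([.397,-.2405],.034,np.radians(109))
E
```

```text
t: 16.03
eef_pos: [0.4479, 0.2838, 0.1664]
eef_rot: [0.0, 0.986, 0.169, -0.0]
force: [0.7, 0.9, -0.3]
gripper_width: 0.0911
gripper_force: 0.0
t 16.03 eef [0.4479 0.2838 0.1664] yaw deg -70.6 q6 1.68 shift [-1.111  2.388  0.662] twist 0.0011
```

```bash
python3 -m jog '1 -0.079 0.17 0 0;1 -0.079 0.17 0 0;1 -0.079 0.17 0 0;1 -0.079 0.17 0 0;1 -0.079 0.17 0 0;1 -0.079 0.17 0 0;1 -0.079 0.17 0 0;1 -0.079 0.17 0 0;1 -0.079 0.17 0 0;1 -0.079 0.17 0 0;1 -0.079 0.17 0 0;1 -0.079 0.17 0 0;1 -0.079 0.17 0 0;1 -0.083 0.178 0 0;1 0 0 0 0;1 0 0 0 0;1 0 0 0.15 0;1 0 0 0.15 0;1 0 0 0 0'; python3 - <<'E'
from h import *
go([.397,-.2405],.034,np.radians(109))
c=capture("side");cv2.imwrite("pics/sd2.png",cv2.resize(c["img"][200:440,180:400,::-1],(550,600)))
E
```

```text
t: 17.62
eef_pos: [0.3921, -0.2375, 0.103]
eef_rot: [-0.002, 0.986, 0.164, -0.002]
force: [-1.7, 1.2, 0.2]
gripper_width: 0.0914
gripper_force: 0.0
t 17.62 eef [ 0.3921 -0.2375  0.103 ] yaw deg -71.1 q6 0.57 shift [0.02  0.024 0.345] twist -0.0002
```

View pics/sd2.png

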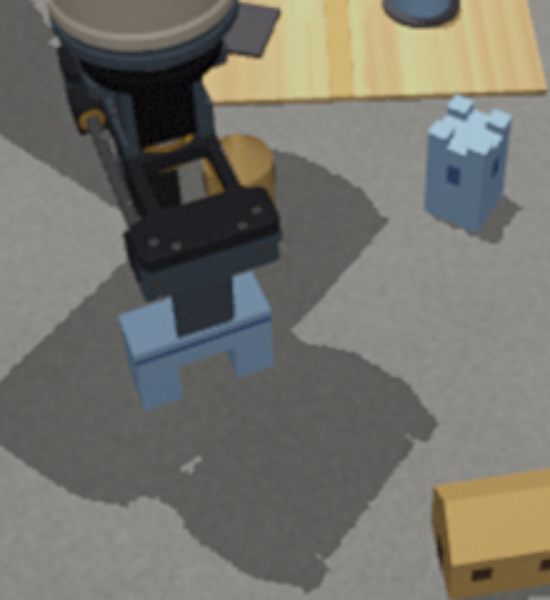

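The fingers straddle the gate near its middle and clear the sand tower. I'll correct by about 5 mm, go down and grip.

```bash
python3 -m jog '1 0.02 0.024 0 0;1 0 0 0.12 0;1 0 0 0.12 0;1 0 0 0.07 0;1 0 0 0.035 0;1 0 0 0 0;0 0 0 0 0;0 0 0 0 0;0 0 0 0 0;0 0 0 0 0;0 0 0 0 0;0 0 0 0 0;0 0 0 0 0;0 0 0 0 0;0 0 0 0 0;0 0 0 0 0'; python3 -c "
from h import *
go([.588,.283],.05,np.radians(-68.8))"
```

```text
t: 19.0
eef_pos: [0.3993, -0.2433, 0.0374]
eef_rot: [-0.0, 0.986, 0.165, -0.0]
force: [-0.1, 0.8, 0.7]
gripper_width: 0.0339
gripper_force: 30.0
t 19.0 eef [ 0.3993 -0.2433  0.0374] yaw deg -71.0 q6 0.56 shift [ 1.751 -2.179 -0.063] twist -0.006
```

```bash
python3 -m jog '0 0 0 -0.1 0;0 0 0 -0.2 0;0 0 0 -0.2 0;0 0 0 -0.2 -0.006;0 0.117 -0.145 0 0;0 0.117 -0.145 0 0;0 0.117 -0.145 0 0;0 0.117 -0.145 0 0;0 0.117 -0.145 0 0;0 0.117 -0.145 0 0;0 0.117 -0.145 0 0;0 0.117 -0.145 0 0;0 0.117 -0.145 0 0;0 0.117 -0.145 0 0;0 0.117 -0.145 0 0;0 0.117 -0.145 0 0;0 0.117 -0.145 0 0;0 0.1 -0.12 0 0;0 0 0 0 0;0 0 0 0 0'; python3 -c "
from h import *
go([.588,.283],.05,np.radians(-68.8))"
```

```text
t: 20.67
eef_pos: [0.5564, 0.2492, 0.1768]
eef_rot: [0.0, 0.983, 0.185, -0.0]
force: [-0.1, 0.1, -1.1]
gripper_width: 0.0336
gripper_force: 30.0
t 20.67 eef [0.5564 0.2492 0.1768] yaw deg -68.7 q6 1.52 shift [ 0.209 -0.1    0.634] twist 0.0004
```

```bash
python3 -m jog '0 0.105 -0.05 0 0;0 0.105 -0.05 0 0;0 0 0 0 0;0 0 0 0.2 0;0 0 0 0.15 0;0 0 0 0.1 0;0 0 0 0 0;0 0 0 0 0'; python3 - <<'E'
from h import *
go([.588,.283],.0484,np.radians(-68.8))
c=capture("scene");cv2.imwrite("pics/s4.png",cv2.resize(c["img"][180:320,340:540,::-1],(800,560)))
E
```

```text
t: 21.33
eef_pos: [0.5877, 0.2804, 0.0871]
eef_rot: [0.0, 0.983, 0.184, -0.001]
force: [-0.8, 1.1, 0.3]
gripper_width: 0.0342
gripper_force: 30.0
t 21.33 eef [0.5877 0.2804 0.0871] yaw deg -68.8 q6 1.56 shift [ 0.006 -0.012  0.193] twist -0.0001
```

View pics/s4.png

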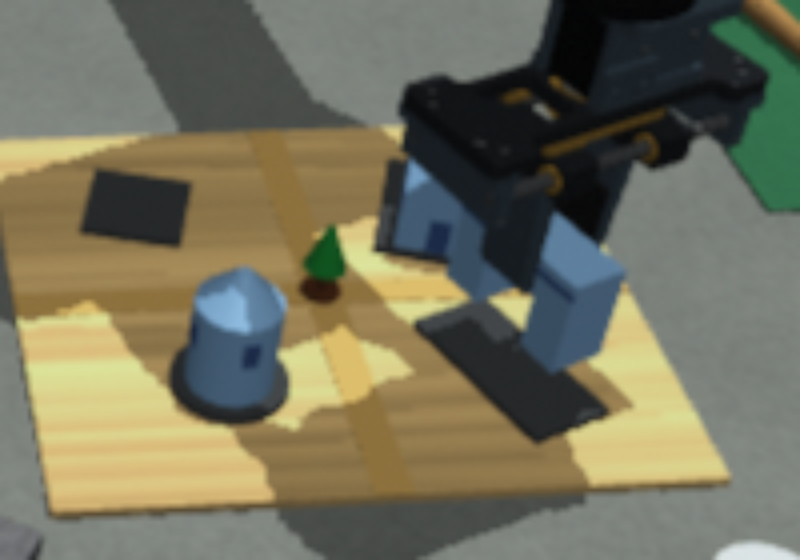

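The gate is over the long slab. Its base end corners are at crop (557,372) and (597,352), and the slab's near end corners at (538,440) and (606,410).

```bash
python3 - <<'E'
from h import *
c=capture("scene")
px=lambda a:[[340+x/4,180+y/4] for x,y in a]
b=cast(c,px([(557,372),(599,351)]),.0497)*1000; s=cast(c,px([(538,438),(606,408)]),.011)*1000
a=np.radians(21.2);u=np.array([np.cos(a),np.sin(a)])
print(b,s,"gate",b.mean(0)-45*u,"slab",s.mean(0)-54*u)
go([.588,.283],.0484,np.radians(-68.8))
E
```

```text
[[634.89749598 286.83927032]
 [620.40945395 315.75271898]] [[645.97529681 281.15630422]
 [626.12317685 327.26126999]] gate [585.69890391 285.022889  ] slab [585.70375156 284.68106032]
t 21.43 eef [0.5893 0.2814 0.0891] yaw deg -68.8 q6 1.56 shift [-0.003 -0.01   0.203] twist -0.0001
```

```bash
python3 -m jog '0 0 0 0.08 0;0 0 0 0.06 0;0 0 0 0.03 0;0 0 0 0.015 0;0 0 0 0 0;0 0 0 0.01 0;0 0 0 0 0'; python3 -c "
from h import *
print(observe()['force']);go([.588,.283],.0484,np.radians(-68.8))"
```

```text
t: 22.02
eef_pos: [0.5886, 0.2818, 0.0487]
eef_rot: [-0.0, 0.983, 0.184, 0.0]
force: [-0.4, 0.4, -0.8]
gripper_width: 0.0339
gripper_force: 30.0
[-0.40518953  0.44457224 -0.80328407]
t 22.02 eef [0.5886 0.2818 0.0487] yaw deg -68.8 q6 1.56 shift [-0.001 -0.007  0.001] twist 0.0
```

```bash
python3 -m jog '1 0 0 0 0;1 0 0 0 0;1 0 0 0 0;1 0 0 0 0;1 0 0 -0.1 0;1 0 0 -0.2 0;1 0 0 -0.2 0;1 0 0 -0.2 0;1 0 0 -0.2 0;1 0 0 0 0'; python3 -c "
from h import *
go([.41,-.165],.25)"
```

```text
t: 22.85
eef_pos: [0.5916, 0.2829, 0.237]
eef_rot: [-0.001, 0.983, 0.184, 0.006]
force: [1.1, 0.0, 0.3]
gripper_width: 0.0908
gripper_force: 0.0
t 22.85 eef [0.5916 0.2829 0.237 ] yaw deg -68.8 q6 1.56 shift [-1.656  1.759 -0.084] twist 0
```

```bash
python3 -m jog '1 -0.138 0.146 -0.01 0;1 -0.138 0.146 -0.01 0;1 -0.138 0.146 -0.01 0;1 -0.138 0.146 -0.01 0;1 -0.138 0.146 -0.01 0;1 -0.138 0.146 -0.01 0;1 -0.138 0.146 -0.01 0;1 -0.138 0.146 -0.01 0;1 -0.138 0.146 0 0;1 -0.138 0.146 0 0;1 -0.138 0.146 0 0;1 -0.138 0.146 0 0;1 0 0 0 0;1 0 0 0 0;1 0 0 0 0'|head -2; python3 - <<'E'
from h import *
c=capture("wrist");cv2.imwrite("pics/bl3.png",c["img"][:,:,::-1]);np.save("bl3.npy",c,allow_pickle=True)
for k in contours(blue(c),200): print(cv2.boundingRect(k),rect(c,k,.08))
c=capture("scene");cv2.imwrite("pics/s5.png",cv2.resize(c["img"][180:320,340:540,::-1],(800,560)))
E
```

```text
t: 24.1
eef_pos: [0.4064, -0.1647, 0.2444]
```

View pics/bl3.png

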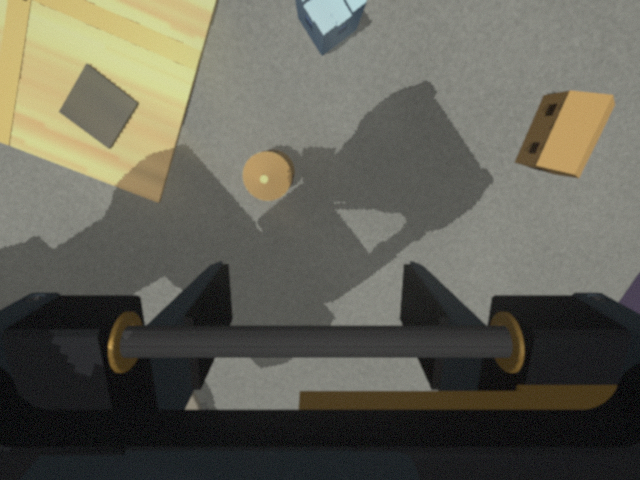

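View pics/s5.png

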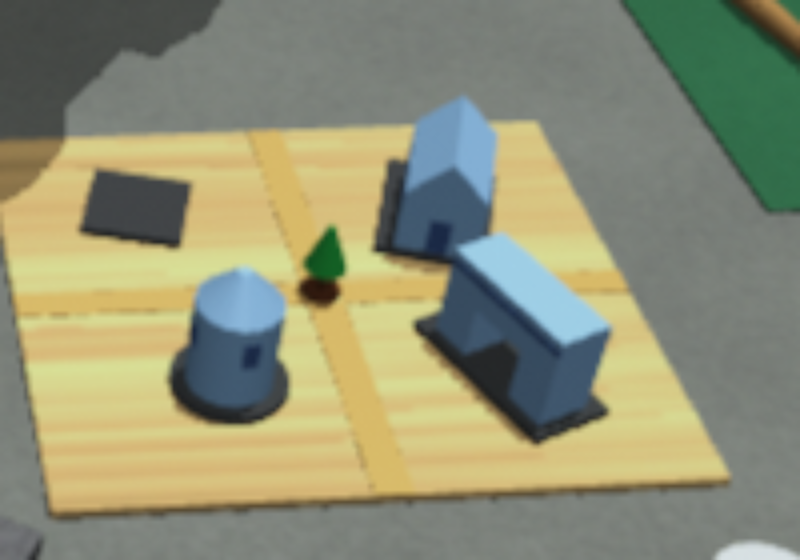

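The gate and house stand on their slabs, and the house shows more slab on its left at crop (385,210). The tower is cut off at the top of the wrist view, with its base corner at (323,52). I've used all the picture views, so from here I measure numerically.

```bash
python3 - <<'E'
from h import *
w=np.load("bl3.npy",allow_pickle=True).item(); print("base corner wrist",cast(w,[[323,53]],0)*1000)
def tower(n):
    c=capture(n)
    for k in contours(blue(c),100):
        r=rect(c,k,.03)
        if abs(r[0]-585)<40 and abs(r[1]+100)<40:
            a=cv2.approxPolyDP(cv2.convexHull(k),2.5,True)[:,0];print(n,[(p.tolist(),(cast(c,[p],0)[0]*1000).round().tolist(),(cast(c,[p],.082)[0]*1000).round().tolist()) for p in a])
tower("side");tower("scene")
c=capture("scene")
K=contours(blue(c),100)
for nm,xy,A,L,W,ze in(("house",(446,283),-21.5,76,50,.053),("gate",(588,283),21.2,90,34,.071),("round",(583,120),0,50,50,.067)):
    a=np.radians(A);u=np.array([np.cos(a),np.sin(a)]);v=np.array([-u[1],u[0]])
    for k in K:
        r=rect(c,k,.03)
        if np.hypot(r[0]-xy[0],r[1]-xy[1])<60:
            P=cast(c,k[:,0],.011)*1000-xy;T=cast(c,k[:,0],ze)*1000-xy
            print(nm,len(k),"base u max",(P@u).max()-L/2,"base v min",(P@v).min()+W/2,"top u min",(T@u).min()+L/2,"v range mid",(T@v).min(),(T@v).max())
E
```

```text
base corner wrist [[ 562.71549134 -112.59574762]]
side [([382, 251], [635.0, -28.0], [616.0, -109.0]), ([380, 277], [621.0, -96.0], [603.0, -170.0]), ([371, 291], [599.0, -129.0], [584.0, -200.0]), ([351, 284], [564.0, -110.0], [553.0, -182.0]), ([352, 254], [575.0, -32.0], [563.0, -113.0]), ([374, 249], [620.0, -21.0], [603.0, -103.0])]
scene [([293, 249], [464.0, -107.0], [561.0, -111.0]), ([310, 255], [490.0, -68.0], [584.0, -76.0]), ([310, 283], [585.0, -76.0], [669.0, -83.0]), ([301, 294], [618.0, -98.0], [698.0, -103.0]), ([284, 288], [596.0, -134.0], [679.0, -135.0]), ([283, 260], [503.0, -133.0], [595.0, -134.0])]
house 212 base u max 135.21456710085803 base v min 2.542233252469611 top u min -29.353815352279085 v range mid -24.45695117312089 96.13953803655338
round 90 base u max -1.337494654384841 base v min 1.525220233744406 top u min 0.3167855452609274 v range mid -41.21278327062592 25.039662739485834
```

The tower base corners give a centre of about (591,-104) mm with walls at -32° and 58°.

```bash
python3 -m jog '1 0 0 0 -0.017;1 0 0 0 -0.017;1 0 0 0 -0.017;1 0 0 0 -0.017;1 0 0 0 -0.017;1 0 0 0 -0.017;1 0 0 0 0'|head -2; python3 -c "
from h import *
go([.591,-.1035],.15,np.radians(-32))"
```

```text
t: 24.93
eef_pos: [0.4066, -0.1642, 0.2444]
t 24.93 eef [ 0.4066 -0.1642  0.2444] yaw deg -31.7 q6 0.03 shift [0.742 0.625 0.472] twist 0.0009
```

```bash
python3 -m jog '1 0.124 0.104 0 0;1 0.124 0.104 0 0;1 0.124 0.104 0 0;1 0.124 0.104 0 0;1 0.124 0.104 0 0;1 0.122 0.104 0 0;1 0 0 0 0;1 0 0 0.2 0;1 0 0 0.2 0;1 0 0 0 0;1 0 0 0 0'|head -2; python3 - <<'E'
from h import *
go([.591,-.1035],.026,np.radians(-32))
E
```

```text
t: 25.85
eef_pos: [0.5898, -0.1046, 0.1636]
t 25.85 eef [ 0.5898 -0.1046  0.1636] yaw deg -32.2 q6 0.29 shift [0.009 0.005 0.688] twist -0.0005
```

```bash
python3 -m jog '1 0 0 0.18 0;1 0 0 0.18 0;1 0 0 0.16 0;1 0 0 0.1 0;1 0 0 0.06 0;1 0 0 0 0;0 0 0 0 0;0 0 0 0 0;0 0 0 0 0;0 0 0 0 0;0 0 0 0 0;0 0 0 0 0;0 0 0 0 0;0 0 0 0 0;0 0 0 0 0'; python3 -c "
from h import *
go([.423,.0967],.0367,np.radians(-17.7))"
```

```text
t: 27.1
eef_pos: [0.591, -0.1054, 0.0286]
eef_rot: [0.0, 0.875, 0.484, 0.0]
force: [-0.8, 0.4, 3.9]
gripper_width: 0.0445
gripper_force: 30.0
t 27.1 eef [ 0.591  -0.1054  0.0286] yaw deg -32.1 q6 0.28 shift [ 0.41  -1.248 -0.041] twist -0.0399
```

```bash
python3 -m jog '0 0 0 -0.1 0;0 0 0 -0.2 0;0 0 0 -0.2 -0.013;0 0 0 -0.15 -0.0135;0 0 0 0 -0.0135;0 0 0 0 0;0 0 0 0 0'; python3 -c "
from h import *
go([.423,.0967],.0396,np.radians(-17.7))"
```

```text
t: 27.68
eef_pos: [0.5905, -0.1052, 0.158]
eef_rot: [-0.0, 0.808, 0.589, -0.0]
force: [0.3, 0.6, -1.0]
gripper_width: 0.0444
gripper_force: 30.0
t 27.68 eef [ 0.5905 -0.1052  0.158 ] yaw deg -17.8 q6 0.04 shift [ 0.705 -1.106  0.593] twist -0.0004
```

```bash
python3 -m jog '0 0.1 -0.158 0 0;0 0.1 -0.158 0 0;0 0.1 -0.158 0 0;0 0.1 -0.158 0 0;0 0.1 -0.158 0 0;0 0.1 -0.158 0 0;0 0.105 -0.158 0 0;0 0 0 0 0;0 0 0 0.2 0;0 0 0 0.15 0;0 0 0 0.08 0;0 0 0 0 0;0 0 0 0 0'; python3 - <<'E'
from h import *
go([.423,.0967],.0396,np.radians(-17.7))
s=observe();zb=s["eef_pos"][2]-.0286
c=capture("side")
for k in contours(blue(c),80):
    r=rect(c,k,.06)
    if np.hypot(r[0]-423,r[1]-97)<70:
        a=cv2.approxPolyDP(cv2.convexHull(k),2.5,True)[:,0];print([(p.tolist(),(cast(c,[p],zb)[0]*1000).round().tolist()) for p in a])
c=capture("scene")
for k in contours(blue(c),80):
    r=rect(c,k,.06)
    if np.hypot(r[0]-423,r[1]-97)<70:
        a=cv2.approxPolyDP(cv2.convexHull(k),2.5,True)[:,0];print([(p.tolist(),(cast(c,[p],zb)[0]*1000).round().tolist()) for p in a])
E
```

```text
t: 28.77
eef_pos: [0.4219, 0.096, 0.0715]
eef_rot: [-0.001, 0.808, 0.589, -0.002]
force: [0.2, -0.2, -0.1]
gripper_width: 0.0447
gripper_force: 30.0
t 28.77 eef [0.4219 0.096  0.0715] yaw deg -17.8 q6 0.4 shift [0.005 0.005 0.159] twist -0.0003
[([261, 160], [398.0, 238.0]), ([274, 161], [427.0, 232.0]), ([279, 167], [438.0, 208.0]), ([283, 194], [445.0, 112.0]), ([279, 206], [436.0, 74.0]), ([259, 201], [395.0, 93.0]), ([255, 170], [385.0, 201.0])]
[([366, 217], [406.0, 79.0]), ([382, 218], [413.0, 118.0]), ([382, 226], [446.0, 112.0]), ([365, 224], [434.0, 72.0])]
```

```bash
python3 -m jog '0 0 0.005 0.07 0;0 0 0 0.04 0;0 0 0 0.03 0;0 0 0 0.013 0;0 0 0 0.006 0;0 0 0 0 0;0 0 0 0 0;1 0 0 0 0;1 0 0 0 0;1 0 0 0 0;1 0 0 0 0;1 0 0 -0.1 0;1 0 0 -0.2 0;1 0 0 -0.2 0;1 0 0 -0.2 0;1 0 0 -0.2 0;1 0 0 0 0'; python3 -c "
from h import *
go([.45,-.15],.34,0)"
```

```text
t: 30.28
eef_pos: [0.4269, 0.0962, 0.2272]
eef_rot: [0.003, 0.807, 0.59, 0.004]
force: [1.3, 0.6, 0.5]
gripper_width: 0.0912
gripper_force: 0.0
t 30.28 eef [0.4269 0.0962 0.2272] yaw deg -17.7 q6 0.39 shift [-1.136  0.489 -0.564] twist -0.0491
```

```bash
python3 -m jog '1 -0.16 0.07 -0.08 0;1 -0.16 0.07 -0.08 0;1 -0.16 0.07 -0.08 0;1 -0.16 0.07 -0.08 0;1 -0.16 0.07 -0.08 0;1 -0.16 0.07 -0.08 0;1 -0.16 0.07 -0.08 0;1 0 0 0 0;1 0 0 0 0'|head -2; python3 - <<'E'
from h import *
S={"tower":((423,97),-17.7,44,44,82),"house":((446,283),-21.5,76,50,67),"gate":((588,283),21.2,90,34,60),"round":((583,120),0,50,50,78)}
for n in("side","scene"):
    c=capture(n);o=np.array(c["extrinsics"])[:2,3]*1000
    for k in contours(blue(c),80):
        m=rect(c,k,.04)
        for nm,(xy,A,L,W,H) in S.items():
            if np.hypot(m[0]-xy[0],m[1]-xy[1])<50:
                # near edges of the base are true on the plane z=11 mm
                a=np.radians(A);u=np.array([np.cos(a),np.sin(a)]);v=np.array([-u[1],u[0]]);P=cast(c,k[:,0],.011)*1000-xy;T=cast(c,k[:,0],.011+H/1000)*1000-xy
                e=[];
                for ax,s in((u,L),(v,W)):
                    q=P@ax;sg=np.sign((o-xy)@ax);w=T@ax
                    e+=[round(sg*((sg*q).max()-s/2),1),round(-sg*((-sg*w).max()-s/2),1)]
                hull=cv2.approxPolyDP(cv2.convexHull(k),2,True)[:,0]
                print(n,nm,cv2.boundingRect(k),"err u base/top, v base/top",e, (cast(c,hull,.011)*1000).round().tolist() if nm in("tower","house","gate") else "")
E
```

```text
t: 31.03
eef_pos: [0.4495, -0.1489, 0.333]
side tower (259, 183, 28, 36) err u base/top, v base/top [np.float64(1.0), np.float64(3.1), np.float64(1.7), np.float64(-26.1)] [[449.0, 191.0], [449.0, 104.0], [438.0, 73.0], [399.0, 85.0], [391.0, 192.0]]
side round (337, 170, 24, 37) err u base/top, v base/top [np.float64(1.7), np.float64(-5.9), np.float64(5.4), np.float64(-21.6)] 
side gate (324, 134, 40, 31) err u base/top, v base/top [np.float64(2.6), np.float64(-2.1), np.float64(1.9), np.float64(-12.9)] [[649.0, 378.0], [635.0, 287.0], [558.0, 256.0], [544.0, 281.0], [550.0, 362.0]]
side house (266, 132, 37, 35) err u base/top, v base/top [np.float64(4.0), np.float64(6.3), np.float64(5.4), np.float64(-20.3)] [[414.0, 404.0], [488.0, 376.0], [495.0, 357.0], [492.0, 285.0], [479.0, 254.0], [407.0, 283.0]]
scene round (386, 248, 25, 34) err u base/top, v base/top [np.float64(-1.3), np.float64(25.8), np.float64(1.5), np.float64(-9.0)] 
scene tower (363, 198, 24, 40) err u base/top, v base/top [np.float64(2.0), np.float64(-1.1), np.float64(1.1), np.float64(-0.7)] [[278.0, 112.0], [296.0, 156.0], [449.0, 112.0], [433.0, 69.0]]
```

All base errors are 6 mm or less and the angles are within about 1°. Handing in.

```bash
python3 -c "
from workcell import sign_off
print(sign_off())"
```

```text
the job is handed in; nothing more can be done
None
```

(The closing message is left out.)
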